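# Hang the rolling pin between the drying stand's centres

## Task

Take the longest of the three wooden rods, the rolling pin, out of the sloped bin, lower it gently onto the two rests of the drying stand and slide the tailstock fully in, so that the pin is held straight between the two cones, lifted clear of the rests. Make room with the tailstock first if it stands too far in, let go of everything at the end, and leave the other rods and everything else where they are.

Things in the scene. Friction and masses are not known exactly. Their poses are not given: they have to be found in the camera images.
- pin: The wooden rolling pin to be dried: plain straight beech cylinder, 160 mm long, 34 mm diameter, about 0.11 kg, with a round blind bore 20 mm wide and 20 mm deep in each end; both ends are alike. The longest of the three rods in the sloped bin. Origin on its axis at the end that starts lower; x axis along the pin, up the slope at the start.
- pin_mid (a point): Middle of the rolling pin, on its axis, 80 mm from either end.
- short_pin: A shorter rolling pin that stays in the bin: wooden cylinder 110 mm long, 34 mm diameter, bored ends. Origin at its lower end on its axis, x along it, up the slope.
- pestle: A wooden pestle with a narrow waist that stays in the bin: 130 mm long, 34 mm diameter at both ends, 22 mm at the waist, ends closed. Origin at its lower end on its axis, x along it, up the slope.
- bin: Fixed grey bin, floor sloping up at 30 degrees towards its +x. Three compartments side by side (y = -94, 0, +94 mm), 90 mm wide, 195 mm long up the slope. Each holds one rod lying up the slope, low end against the front wall, between two 5 mm ridges. Partitions stand 30 mm off the floor. Origin on the table under the middle; floor 34 mm high at its low edge, x = -85 mm.
- stand: Fixed drying stand, base 345 x 85 mm. Its x axis runs from the headstock to the sliding tailstock along the centre line, 100 mm above the table; origin on the table below point home. Two V rests, 12 mm thick, at x = -36 and +62 mm, tops 97 mm high and 47 mm wide, carry the pin with its axis 4 mm below the centre line.
- head_tip (a point): Tip of the headstock's steel cone, on the centre line at stand x = -66 mm, 100 mm above the table. The cone points to +x, is 22 mm long, radius 3 mm at the tip and 14 mm at the face of the grey headstock block, whose top is 126 mm high.
- lay (a point): Where the pin's middle is when laid on the rests: stand x = +28 mm, 96 mm above the table. To go down the pin must lie wholly between the two cone tips; with the tailstock fully open its middle can be at stand x = +14 to +46 mm.
- home (a point): Point on the centre line, 100 mm above the table, stand x = 0, where the pin's middle is when held. Pushing the tailstock in slides the pin along the rests to the headstock until the cones enter both bores and lift it the last 4 mm to the centre line.
- tail (a joint): Sliding tailstock, in m: 0 fully open, growing towards the headstock, end stop 0.068. Its cone, like the headstock's, has its tip at stand x = 126 mm minus this value. About 0.060 with the pin fully home. About 4 N of sliding friction holds it where it is left. Starts from 0 to 0.052, often too far in for the pin to go down.
- tail_grip (a point): Middle of the black post standing on the tailstock, to grip or push: 24 mm along the stand's x, 20 mm across, from 125 to 177 mm above the table. This point is 153 mm up at stand x = 170 mm minus the joint value. The grey block below is 44 mm square.
- oil: Tall green oil bottle, 64 mm diameter, 200 mm high, a loose bystander to be left alone. Origin at the centre of its underside.
- jar: Glass jar, 64 mm diameter, 85 mm high, a loose bystander to be left alone. Origin at the centre of its underside.
- colander: Stainless colander, 190 mm diameter (236 mm over its handles, along its y), 80 mm high, a loose bystander to be left alone. Origin at the centre of its underside.
- mug: White mug, 76 mm diameter, 90 mm high, handle at its +y, a loose bystander to be left alone. Origin at the centre of its underside.
- tin: Bare metal tin, 68 mm diameter, 100 mm high, a loose bystander to be left alone. Origin at the centre of its underside.
- mill: Dark wooden pepper mill, 56 mm diameter, 155 mm high, a loose bystander to be left alone. Origin at the centre of its underside.
Mind the look-alikes: they are no part of the job. Leave any blue or green look-alike of the pin alone.

How it is judged:
On the way:
1. the pin lies along the stand on its rests, before the tailstock is slid home (x of pin_mid in the frame of stand between -0.01 and 0.055 m and y of pin_mid in the frame of stand between -0.008 and 0.008 m and z of pin_mid in the frame of stand between 0.09 and 0.103 m and angle between the x axis of pin and the x axis of stand, either way round below 0.08 rad and value of joint tail below 0.055 m), for 0.2 s.
At the end, for the whole second after the job is handed in: The pin is at rest between the two cones: its middle within 6 mm of home along the stand, within 2.5 mm sideways and 2 mm in height of the centre line (the rests alone leave it 4 mm low), its axis within 0.02 rad of the stand's, the tailstock in by more than 54 mm, and the pin let go (x of pin_mid in the frame of stand between -0.006 and 0.006 m and y of pin_mid in the frame of stand between -0.0025 and 0.0025 m and z of pin_mid in the frame of stand between 0.098 and 0.102 m and angle between the x axis of pin and the x axis of stand, either way round below 0.02 rad and value of joint tail above 0.054 m and linear speed of pin below 0.02 m/s and contact force between the fingers and pin below 0.05 N); the robot touches nothing.
It fails at once if the pin is dropped or thrown (faster than 0.6 m/s with no finger on it, a fall of about 18 mm) (linear speed of pin above 0.6 m/s and contact force between the fingers and pin below 0.05 N).
It fails at once if another rod or a bystander is moved by more than 30 mm (distance of any of short_pin, pestle, oil, jar, colander, mug, tin, mill from where it was at the start of the episode above 0.03 m).
It also fails if it takes over 61 s, if anything falls off the work surface, if the arm or the gripper's body presses on something with over 40 N, if the wrist force passes 120 N, or if a joint passes its speed limit or range.

## Robot

A 7-joint arm with a two-finger parallel gripper is mounted at the origin on the work surface. World frame = base frame: x ahead of the robot, y to its left, z up, the work surface at z = 0. Lengths are in m, angles in rad, forces in N, time in s.
With the tool pointing down it reaches from about 0.4 to 0.85 m from the base axis. Payload 10.4 kg.
Tool frame: the origin (TCP) lies midway between the tips of the shut fingers; the grasp point (between the pads) lies 19 mm behind it; y points along the fingers, x is the direction in which the jaws open and shut, and the axes are right-handed (so a half turn about y gives the same grasp; the last joint's range is limited). The gripper opens to 87 mm and grips with 3 to 60 N. Pads are 19 mm wide; open, the fingers measure 117 mm over their backs; the gripper's body (75 mm by 190 mm) begins 51 mm behind the grasp point.
Start: joints at [-1.25, 0.332, -0.065, 1.46, 0.022, 1.35, -0.088], TCP at [0.211, 0.588, 0.223] pointing down, gripper open.
Joint ranges: [-2.6, 2.6], [-0.5, 2.12], [-1.47, 1.34], [0.16, 2.42], [-1.27, 4.41], [0.06, 2.06], [-2.6, 2.6]. Speed limits (rad/s): [2.22, 2.22, 2.79, 2.79, 3.14, 3.14, 3.14].

## Interface

Orientations are given as a unit quaternion [x, y, z, w].
In Python, from bench import * gives the robot as it stands.
- The arm moves only by the tool jog_arm, never from a script. Its argument "commands" is a list of rows, each an object with "translation": the shift along the world's x, y, z in mm, a list of three; "twist": the turn about the world's z in rad. A call has 1 to 20 rows; each row shifts and turns the commanded pose from where the row before left it; what a row does not reach is not made up. A row lasts 1/10 s, in which the tool goes at most 50 mm and 8.59 degrees, less where a joint would pass 70% of its speed; a pose out of reach is approached as far as the arm can. A call is refused whole if a number of a shift passes 50 or a number of a turn 0.15, either way. A call with a gripper value outside its range is refused whole. "grip" is the closure, from 0 (fully open) to 1 (shut), set as the call begins (left out, the last holds). The fingers move at their own pace and stop on an object; "grip_force" is the grip in N (left out, the last holds). Time passes only in rows, so rows that do not move let the fingers close. It gives the time, the measured TCP pose, the force and the opening at its end, in the units of the state.
- read_state(): the state, without advancing time (a new reading comes with each control period).
- camera(name): name is "scene" or "top"; returns a dict with "img" (400x640x3 uint8, red, green, blue), "fx", "fy", "cx", "cy" (pixels), "cam_to_world" (4x4, takes a point from camera to world coordinates). Camera axes: x right, y down, z forward; pixel columns grow to the right and rows downward; lengths in m; the calibration is good to about 2 mm. A picture is of the moment at which its call begins. There is no depth.
- close_job(): hands the job in, once; it reports no verdict.
The state is a dict: "time": time; "joint_positions": joint angles; "joint_vel": joint speeds; "joint_torque": joint torques, N m; "ee_pos": TCP position; "eef_rot": TCP orientation; "ft_force": force on the tool from outside, world axes, zero at the start; "torque": the same for the moment, N m; "width": finger opening in m.
Only numpy, scipy, OpenCV 4.12 (cv2) and the standard library are available. Lean on these libraries where they do the work, as an engineer would, in place of code of your own. Each camera call takes 0.05 s, during which the arm holds its last target.

## Working session

There is one attempt and no reset: what is moved stays moved. The work goes in short steps, Python scripts to look and compute and a tool call to move; the robot and the scene stay as the last step left them, time stands still between calls to the robot, and variables do not carry over. Pictures are saved under pics/ and viewed, and the job is handed in when it is done.

Besides the shell and the picture viewer there is one more tool, called after "Request:" as a command line: name --argument value ..., lists and objects as JSON in quotes. jog_arm: Moves the arm, as the interface text tells. Its arguments: {"type":"object","properties":{"commands":{"type":"array"},"grip":{"type":"number"},"grip_force":{"type":"number"}},"required":["commands"]}

```bash
ls; mkdir -p pics
python3 - <<'E'
from bench import *
import cv2,numpy as np,pickle
s=read_state(); print({k:np.round(v,3).tolist() for k,v in s.items()})
for n in("scene","top"):
    c=camera(n); pickle.dump(c,open(f"{n}0.pkl","wb"))
    cv2.imwrite(f"pics/{n}0.png",c["img"][:,:,::-1]); print(n,c["fx"],c["fy"],c["cx"],c["cy"],np.round(c["cam_to_world"],4).tolist())
E
```

```text
pics
{'time': 0.0, 'joint_positions': [-1.25, 0.333, -0.065, 1.461, 0.022, 1.35, -0.089], 'joint_vel': [0.001, -0.002, -0.0, 0.002, -0.001, -0.001, -0.0], 'joint_torque': [0.0, -62.325, 0.025, -38.991, -0.061, 0.04, 0.0], 'ee_pos': [0.211, 0.588, 0.222], 'eef_rot': [0.578, 0.407, -0.408, -0.578], 'ft_force': [0.723, 0.958, 1.113], 'torque': [0.006, 0.031, 0.041], 'width': 0.087}
scene 446.9840627209392 446.9840627209392 313.9418711170638 199.77101564065896 [[-0.2961, 0.6534, -0.6967, 1.3202], [0.9551, 0.2116, -0.2074, 0.2376], [0.0119, -0.7268, -0.6867, 0.8986], [0.0, 0.0, 0.0, 1.0]]
top 463.0314538923983 463.0314538923983 315.08689675307926 196.21243708469729 [[-0.067, -0.9779, 0.198, 0.2182], [-0.9978, 0.0661, -0.011, 0.011], [-0.0024, -0.1983, -0.9801, 1.5973], [0.0, 0.0, 0.0, 1.0]]
```

View pics/scene0.png

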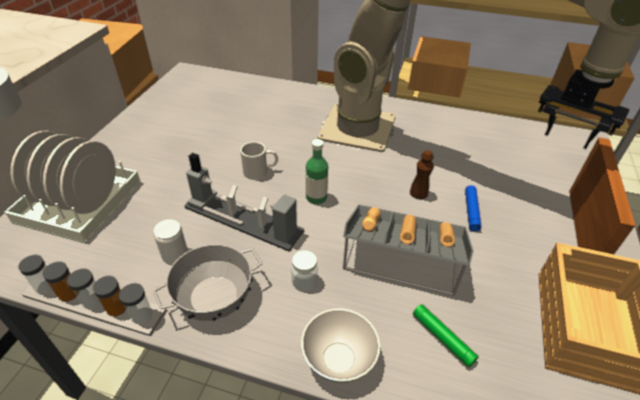

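View pics/top0.png

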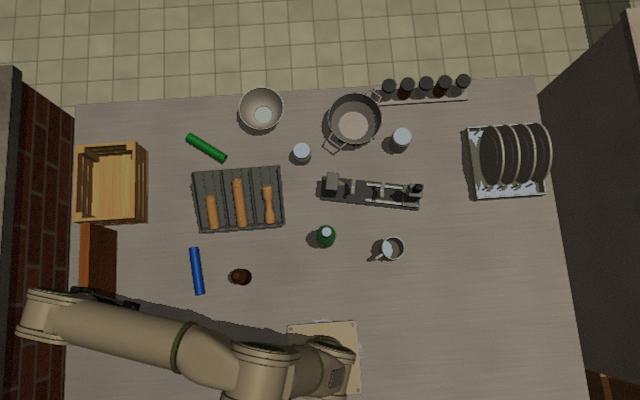

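Run:
```python
import cv2,numpy as np,pickle
from scipy.spatial.transform import Rotation as R
print(R.from_quat([0.578,0.407,-0.408,-0.578]).as_matrix().round(3))
t=pickle.load(open("top0.pkl","rb"))["img"][:,:,::-1]; s=pickle.load(open("scene0.pkl","rb"))["img"][:,:,::-1]
def crop(im,x0,y0,w,h,k,n): cv2.imwrite(n,cv2.resize(im[y0:y0+h,x0:x0+w],None,fx=k,fy=k,interpolation=cv2.INTER_CUBIC))
crop(t,185,150,250,100,3.2,"pics/t1.png")
crop(s,180,140,135,110,5.5,"pics/s1.png")
crop(s,335,190,150,110,5.2,"pics/s2.png")
```

```text
[[ 0.336 -0.001 -0.942]
 [ 0.942 -0.001  0.336]
 [-0.001 -1.     0.001]]
```

View pics/t1.png

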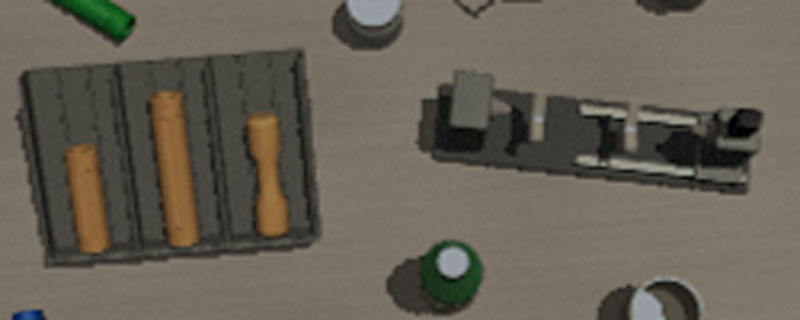

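View pics/s1.png

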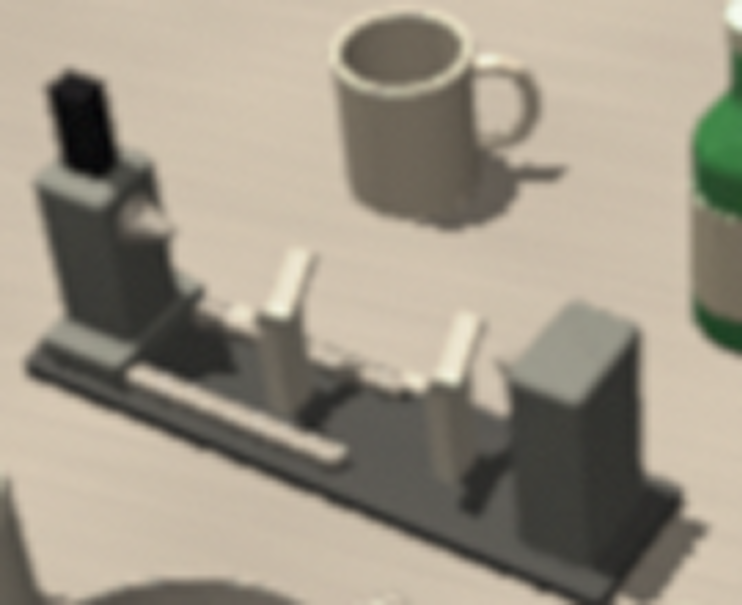

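View pics/s2.png

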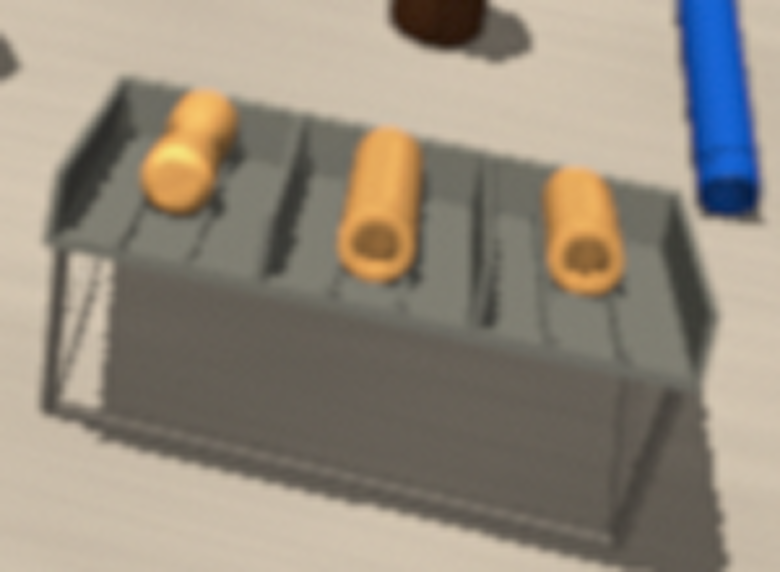

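```bash
cat > h.py <<'E'
import cv2,numpy as np,pickle
def ld(n): return pickle.load(open(n+".pkl","rb"))
def ray(c,u,v):
    M=np.array(c["cam_to_world"]); d=M[:3,:3]@np.array([(u-c["cx"])/c["fx"],(v-c["cy"])/c["fy"],1]); return M[:3,3],d/np.linalg.norm(d)
def onz(c,u,v,z):
    o,d=ray(c,u,v); return o+d*(z-o[2])/d[2]
def tri(c1,p1,c2,p2):
    o1,d1=ray(c1,*p1);o2,d2=ray(c2,*p2)
    t=np.linalg.lstsq(np.c_[d1,-d2],o2-o1,rcond=None)[0]
    a,b=o1+t[0]*d1,o2+t[1]*d2; return (a+b)/2,np.linalg.norm(a-b)
def proj(c,P):
    M=np.array(c["cam_to_world"]); q=M[:3,:3].T@(np.array(P)-M[:3,3]); return q[0]/q[2]*c["fx"]+c["cx"],q[1]/q[2]*c["fy"]+c["cy"]
def comps(c,lo,hi,box,mn=20):
    x0,y0,x1,y1=box
    hsv=cv2.cvtColor(np.ascontiguousarray(c["img"]),cv2.COLOR_RGB2HSV)
    m=cv2.inRange(hsv,np.array(lo),np.array(hi)); mm=np.zeros_like(m); mm[y0:y1,x0:x1]=m[y0:y1,x0:x1]
    n,l,s,ce=cv2.connectedComponentsWithStats(mm)
    return [(s[i],ce[i],(l==i).astype(np.uint8)) for i in range(1,n) if s[i][4]>=mn]
def rect(m):
    cn=max(cv2.findContours(m,0,1)[0],key=cv2.contourArea); return cv2.minAreaRect(cn)
E
python3 - <<'E'
from h import *
T,S=ld("top0"),ld("scene0")
for n,c,b in(("top",T,(190,160,290,240)),("scene",S,(340,195,480,260))):
    for s,ce,m in comps(c,(8,100,60),(25,255,255),b):
        (cx,cy),(w,h),a=rect(m); print(n,s.tolist(),ce.round(1),"rect",np.round([cx,cy,w,h,a],1))
        ys,xs=np.nonzero(m); print("  ends",xs[ys==ys.min()].mean(),ys.min(),xs[ys==ys.max()].mean(),ys.max())
for n,c,b in(("top",T,(400,175,430,215)),("scene",S,(180,145,215,185))):
    for s,ce,m in comps(c,(0,0,0),(180,255,32),b): print(n,"black",s.tolist(),ce.round(1))
E
python3 - <<'E'
import sys; sys.path.insert(0,'.')
from h import *
T=ld("top0"); S=ld("scene0")
cv2.imwrite("pics/t2.png",cv2.resize(T["img"][165:220,310:430,::-1],None,fx=6.6,fy=6.6,interpolation=cv2.INTER_NEAREST))
E
```

```text
top [232, 178, 16, 49, 501] [239.1 202.2] rect [239.  202.2  48.5  10.5  83. ]
  ends 238.0 178 241.0 226
top [262, 185, 14, 39, 341] [268.3 204.1] rect [268.4 204.   38.5  10.   84.3]
  ends 267.0 185 269.5 223
top [205, 195, 15, 34, 353] [211.8 211.6] rect [211.9 211.5  33.8  10.6  81.9]
  ends 210.5 195 213.0 228
scene [362, 207, 19, 24, 300] [370.9 219. ] rect [370.6 218.7  14.3  24.5  21.8]
  ends 373.5 207 369.0 230
scene [400, 215, 16, 29, 387] [408.  229.4] rect [407.5 229.   28.   15.   90. ]
  ends 409.0 215 407.5 243
scene [439, 222, 16, 25, 320] [446.5 234.2] rect [446.6 234.   24.5  14.5  84.8]
  ends 445.0 222 448.0 246
top black [412, 184, 10, 9, 48] [415.5 188.9]
top black [400, 191, 20, 11, 115] [407.5 197.6]
scene black [190, 155, 11, 17, 120] [195.  163.1]
```

View pics/t2.png

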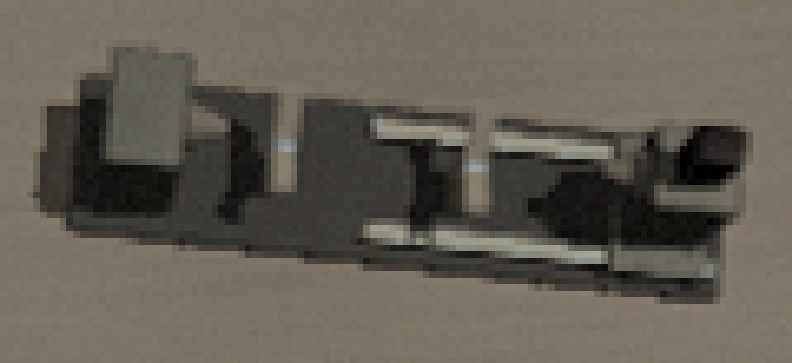

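Run:
```python
from h import *
T,S=ld("top0"),ld("scene0")
f=lambda x,y:(x/6.6+310-.5,y/6.6+165-.5)
g=lambda x,y:(x/5.5+180-.5,y/5.5+140-.5)
for z in (72,90): 
  a=onz(T,*f(286,145),z/1e3);b=onz(T,*f(476,168),z/1e3);print(z,a.round(4),b.round(4),np.linalg.norm(a-b),np.arctan2(*(b-a)[[1,0]]))
# rest V ends at z .097
for p,q in(((286,97),(283,190)),((482,118),(476,214))):
  a=onz(T,*f(*p),.097);b=onz(T,*f(*q),.097);print("rest",((a+b)/2).round(4),np.linalg.norm(a-b))
# scene rests: top ends
for p,q in(((300,252),(275,315)),((465,318),(442,380))):
  a=onz(S,*g(*p),.097);b=onz(S,*g(*q),.097);print("restS",a.round(4),b.round(4),((a+b)/2).round(4),np.linalg.norm(a-b))
# base lower edge (top view)
a=onz(T,*f(70,232),.0);b=onz(T,*f(716,300),.0);print("base",a.round(4),b.round(4),np.linalg.norm(a-b),np.arctan2(*(b-a)[[1,0]]))
# head block top
P=[onz(T,*f(*p),.126) for p in((113,48),(192,52),(183,165),(107,158))];print("head",np.round(P,4).tolist(),np.mean(P,0).round(4))
P=[onz(S,*g(*p),.126) for p in((580,302),(640,328),(575,402),(513,362))];print("headS",np.round(P,4).tolist(),np.mean(P,0).round(4))
# post top
P=[onz(S,*g(*p),.177) for p in((72,72),(105,88),(85,98),(48,86))];print("postS",np.round(P,4).tolist(),np.mean(P,0).round(4))
P=[onz(T,*f(*p),.177) for p in((697,127),(745,130),(742,158),(693,155))];print("postT",np.round(P,4).tolist(),np.mean(P,0).round(4))
print("cone tips", onz(S,*g(503,362),.1), onz(S,*g(172,233),.1),onz(T,*f(235,112),.1))
```

```text
72 [ 0.5512 -0.1354  0.072 ] [ 0.5327 -0.2311  0.072 ] 0.09752411814679529 -1.7620049592355098
90 [ 0.5473 -0.1337  0.09  ] [ 0.529  -0.2283  0.09  ] 0.09637326109724502 -1.762004959235512
rest [ 0.5466 -0.1323  0.097 ] 0.04798700286228355
rest [ 0.5285 -0.2288  0.097 ] 0.049521009494195745
restS [ 0.5191 -0.2262  0.097 ] [ 0.5642 -0.2185  0.097 ] [ 0.5417 -0.2223  0.097 ] 0.045752544811167854
restS [ 0.5383 -0.1317  0.097 ] [ 0.5808 -0.1261  0.097 ] [ 0.5595 -0.1289  0.097 ] 0.042857107890777846
base [ 0.5274 -0.0236  0.    ] [ 0.4677 -0.3626  0.    ] 0.3441485350388168 -1.7451186522178186
head [[0.5944, -0.0486, 0.126], [0.5897, -0.0876, 0.126], [0.5328, -0.0788, 0.126], [0.5388, -0.0417, 0.126]] [ 0.5639 -0.0642  0.126 ]
headS [[0.5401, -0.0718, 0.126], [0.5482, -0.0397, 0.126], [0.6023, -0.0516, 0.126], [0.587, -0.087, 0.126]] [ 0.5694 -0.0626  0.126 ]
postS [[0.5138, -0.3378, 0.177], [0.5201, -0.317, 0.177], [0.5299, -0.3223, 0.177], [0.5271, -0.3434, 0.177]] [ 0.5227 -0.3301  0.177 ]
postT [[0.5238, -0.3214, 0.177], [0.5208, -0.3441, 0.177], [0.5073, -0.3411, 0.177], [0.5104, -0.318, 0.177]] [ 0.5156 -0.3312  0.177 ]
cone tips [ 0.56371069 -0.1023102   0.1       ] [ 0.5286069  -0.29006623  0.1       ] [ 0.5637737  -0.10853697  0.1       ]
```

Run:
```python
from h import *
T,S=ld("top0"),ld("scene0")
L={}
for n,c,b in(("t",T,(225,170,255,235)),("s",S,(390,205,425,255))):
    s,ce,m=max(comps(c,(5,80,50),(28,255,255),b),key=lambda q:q[0][4])
    m=cv2.morphologyEx(m,cv2.MORPH_CLOSE,np.ones((5,5),np.uint8))
    ys=np.arange(s[1]+4,s[1]+s[3]-(4 if n=="t" else 11)); lx=[np.nonzero(m[y])[0].min()-.5 for y in ys]; rx=[np.nonzero(m[y])[0].max()+.5 for y in ys]
    pl=np.polyfit(ys,lx,1);pr=np.polyfit(ys,rx,1); N=[]
    for p in(pl,pr):
        o,d1=ray(c,np.polyval(p,ys[0]),ys[0]);_,d2=ray(c,np.polyval(p,ys[-1]),ys[-1]); k=np.cross(d1,d2);N.append(k/np.linalg.norm(k))
    k=N[0]+N[1];k/=np.linalg.norm(k); L[n]=(o,k); print(n,s.tolist(),pl,pr, "halfang r est at dist:",np.arccos(N[0]@N[1])/2)
d=np.cross(L["t"][1],L["s"][1]);d/=np.linalg.norm(d); d*=np.sign(d[0])
A=np.array([L["t"][1],L["s"][1],[0,0,1]]);p=np.linalg.solve(A,[L["t"][0]@L["t"][1],L["s"][0]@L["s"][1],.0887])
print("axis dir",d,"slope deg",np.degrees(np.arcsin(d[2])),"yaw",np.arctan2(d[1],d[0]),"pt z=.0887",p)
# bore centre seen in scene; top-view bin corners
u,v=375/5.2+335-.5,243/5.2+190-.5
print("bore scene at z .1287",onz(S,u,v,.1287))
# top view silhouette ends -> top-most of cylinder ends
print("topview far end", onz(T,238,177.5,.1287+.010),"near end",onz(T,241,226.5,.0487+.0))
f=lambda x,y:(x/3.2+185-.5,y/3.2+150-.5)
for nm,p,z in(("FL",(47,262),.034+.0),("FR",(318,240),.034),("BL",(22,72),.157),("BR",(302,50),.157)): print(nm,onz(T,*f(*p),z).round(4))
```

```text
t [231, 178, 17, 49, 517] [1.32055749e-01 2.06995470e+02] [1.21951220e-01 2.19792683e+02] halfang r est at dist: 0.01220735446682742
s [399, 214, 18, 31, 415] [-2.04411765e-01  4.47282353e+02] [-5.14705882e-02  4.27419118e+02] halfang r est at dist: 0.07458770568368722
axis dir [0.91699806 0.02676763 0.39799252] slope deg 23.45274084157379 yaw 0.02918221540449754 pt z=.0887 [0.47586037 0.24306067 0.0887    ]
bore scene at z .1287 [0.59038831 0.24578578 0.1287    ]
topview far end [0.5914565  0.23986797 0.1387    ] near end [0.44399163 0.24967843 0.0487    ]
FL [0.439  0.3942 0.034 ]
FR [0.4432 0.1061 0.034 ]
BL [0.615  0.3858 0.157 ]
BR [0.6188 0.1043 0.157 ]
```

Request:
jog_arm --commands '[{"translation":[0,0,30],"twist":0},{"translation":[31,-35,0],"twist":0.036},{"translation":[31,-35,0],"twist":0.036},{"translation":[31,-35,0],"twist":0.036},{"translation":[31,-35,0],"twist":0.036},{"translation":[31,-35,0],"twist":0.036},{"translation":[31,-35,0],"twist":0.036},{"translation":[31,-35,0],"twist":0.036},{"translation":[31,-35,0],"twist":0.036},{"translation":[31,-35,0],"twist":0.036},{"translation":[28,-30,0],"twist":0.036},{"translation":[0,0,0],"twist":0},{"translation":[0,0,0],"twist":0}]' --grip 0.4 --grip_force 15

```text
time: 1.4
ee_pos: [0.5179, 0.2427, 0.2521]
eef_rot: [-0.496, -0.503, 0.504, 0.497]
ft_force: [-1.3, 0.7, 0.6]
width: 0.0523
```

Run:
```python
from bench import *
from h import *
from scipy.spatial.transform import Rotation as R
s=read_state(); print({k:np.round(v,4).tolist() for k,v in s.items()}); print(R.from_quat(s["eef_rot"]).as_matrix().round(3))
for n in("scene","top"):
    c=camera(n); pickle.dump(c,open(f"{n}1.pkl","wb")); cv2.imwrite(f"pics/{n}1.png",c["img"][:,:,::-1])
    print(n,proj(c,s["ee_pos"]))
cv2.imwrite("pics/s3.png",cv2.resize(ld("scene1")["img"][100:280,320:500,::-1],None,fx=3.3,fy=3.3,interpolation=cv2.INTER_CUBIC))
```

```text
{'time': 1.4, 'joint_positions': [-0.6952, 0.1976, 0.2062, 1.5726, -0.0411, 1.3765, 1.0997], 'joint_vel': [-0.0332, -0.0081, -0.036, 0.0047, -0.0066, 0.001, -0.0109], 'joint_torque': [2.7902, -51.8465, 4.4276, -39.3492, 0.3707, 0.0723, 0.2754], 'ee_pos': [0.5179, 0.2427, 0.2521], 'eef_rot': [-0.4964, -0.5032, 0.5037, 0.4966], 'ft_force': [-1.3364, 0.7496, 0.6341], 'torque': [0.0624, 0.0345, 0.001], 'width': 0.0523}
[[-0.014 -0.001 -1.   ]
 [ 1.    -0.    -0.014]
 [-0.    -1.     0.001]]
scene (np.float64(418.64043426600404), np.float64(176.00626451420084))
top (np.float64(231.5701583213206), np.float64(192.50916127043274))
```

View pics/s3.png

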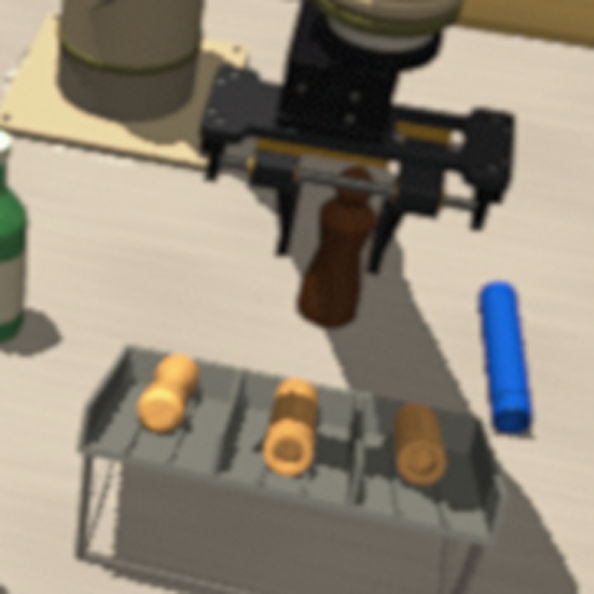

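View pics/top1.png

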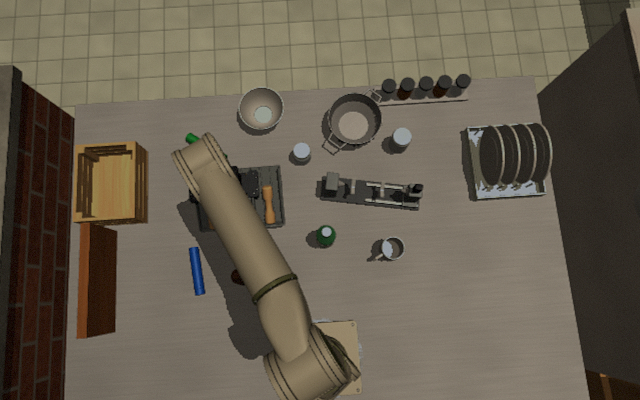

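Run:
```python
from h import *
S=ld("scene0");T=ld("top0")
for y in(.240,.2427,.245,.248):
  for x in (.518,.56):
    z=.0887+(x-.518)*.577
    u,v=proj(S,(x,y,z)); a=447.28-.2044*v;b=427.42-.0515*v; ut,vt=proj(T,(x,y,z)); at=207+.132*vt;bt=219.8+.122*vt
    print(y,x,round(u,1),round(v,1),"edges centre",round((a+b)/2,1),"top",round(ut,1),round(vt,1),round((at+bt)/2,1))
```

```text
0.24 0.518 406.2 225.8 edges centre 408.5 top 241.2 202.6 239.1
0.24 0.56 405.1 231.1 edges centre 407.8 top 239.6 188.7 237.4
0.2427 0.518 407.3 226.1 edges centre 408.4 top 240.4 202.6 239.1
0.2427 0.56 406.2 231.3 edges centre 407.8 top 238.8 188.7 237.4
0.245 0.518 408.2 226.3 edges centre 408.4 top 239.7 202.7 239.1
0.245 0.56 407.2 231.5 edges centre 407.7 top 238.1 188.8 237.4
0.248 0.518 409.4 226.6 edges centre 408.4 top 238.8 202.7 239.1
0.248 0.56 408.5 231.8 edges centre 407.7 top 237.1 188.8 237.4
```

Request:
jog_arm --commands '[{"translation":[0,4,-40],"twist":0},{"translation":[0,0,-40],"twist":0},{"translation":[0,0,-35],"twist":0},{"translation":[0,0,-20],"twist":0},{"translation":[0,0,-15],"twist":0},{"translation":[0,0,-10],"twist":0},{"translation":[0,0,-8],"twist":0},{"translation":[0,0,0],"twist":0},{"translation":[0,0,0],"twist":0}]'

```text
time: 2.4
ee_pos: [0.518, 0.2478, 0.0853]
eef_rot: [0.496, 0.504, -0.504, -0.496]
ft_force: [0.7, 0.3, 0.6]
width: 0.0524
```

Run:
```python
from bench import *
from h import *
c=camera("scene"); cv2.imwrite("pics/s4.png",cv2.resize(c["img"][140:290,330:500,::-1],None,fx=4.5,fy=4,interpolation=cv2.INTER_CUBIC))
```

```text
(no output)
```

View pics/s4.png

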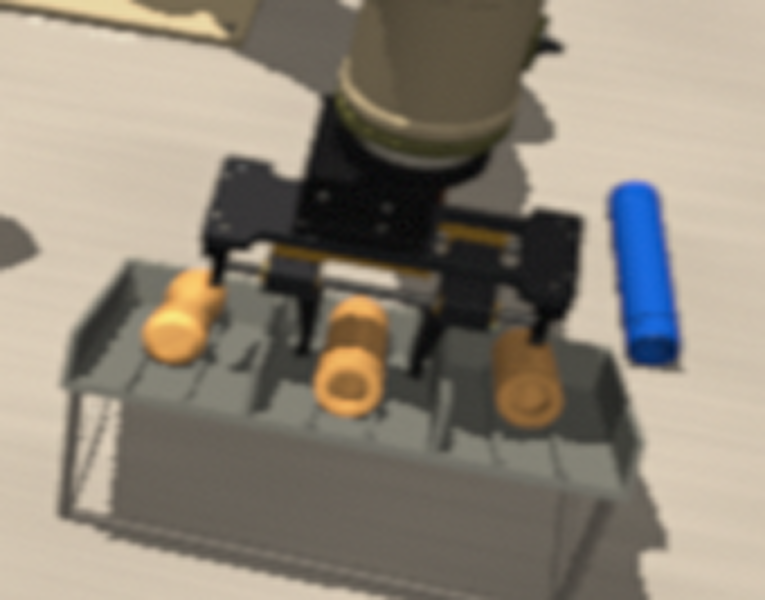

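Request:
jog_arm --commands '[{"translation":[0,0,-4],"twist":0},{"translation":[0,0,0],"twist":0}]'

```text
time: 2.65
ee_pos: [0.5176, 0.2475, 0.0805]
eef_rot: [0.496, 0.504, -0.504, -0.496]
ft_force: [0.8, 0.4, -0.9]
width: 0.0523
```

Request:
jog_arm --commands '[{"translation":[0,0,0],"twist":0},{"translation":[0,0,0],"twist":0},{"translation":[0,0,0],"twist":0},{"translation":[0,0,0],"twist":0},{"translation":[0,0,0],"twist":0}]' --grip 1.0 --grip_force 15

```text
time: 3.15
ee_pos: [0.5177, 0.2463, 0.0806]
eef_rot: [-0.496, -0.503, 0.504, 0.496]
ft_force: [-2.1, -4.9, 3.4]
width: 0.0335
```

Request:
jog_arm --commands '[{"translation":[0,0,10],"twist":0},{"translation":[0,0,20],"twist":0},{"translation":[0,0,30],"twist":0},{"translation":[0,0,40],"twist":0},{"translation":[0,0,40],"twist":0},{"translation":[0,0,40],"twist":0},{"translation":[0,0,20],"twist":0},{"translation":[0,0,0],"twist":0}]'

```text
time: 3.95
ee_pos: [0.5188, 0.2486, 0.2847]
eef_rot: [0.496, 0.506, -0.502, -0.495]
ft_force: [0.1, 0.9, -1.3]
width: 0.0337
```

Run:
```python
from bench import *
from h import *
c=camera("scene"); cv2.imwrite("pics/s5.png",cv2.resize(c["img"][100:290,320:500,::-1],None,fx=3.3,fy=3.15,interpolation=cv2.INTER_CUBIC))
```

```text
(no output)
```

View pics/s5.png

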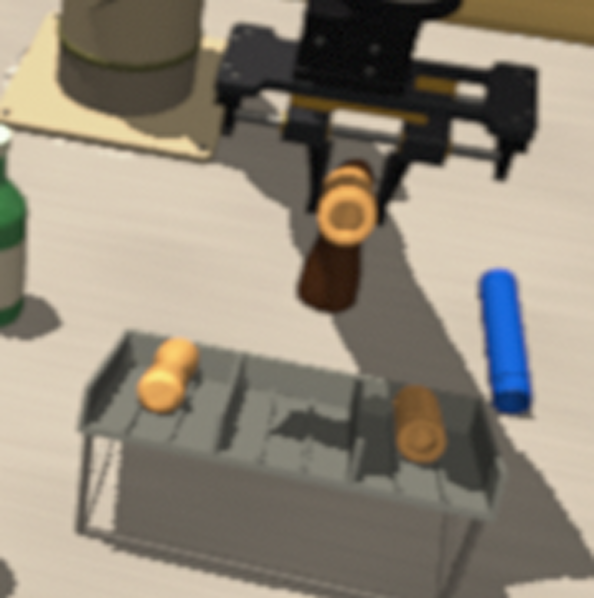

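Request:
jog_arm --commands '[{"translation":[2,-18,0],"twist":-0.07},{"translation":[2,-35,0],"twist":-0.14},{"translation":[2,-35,0],"twist":-0.14},{"translation":[2,-35,0],"twist":-0.14},{"translation":[2,-35,0],"twist":-0.14},{"translation":[2,-35,0],"twist":-0.14},{"translation":[2,-35,0],"twist":-0.14},{"translation":[2,-35,0],"twist":-0.14},{"translation":[2,-35,0],"twist":-0.14},{"translation":[2,-35,0],"twist":-0.14},{"translation":[2,-35,0],"twist":-0.14},{"translation":[1,-35,0],"twist":-0.14},{"translation":[1,-35,0],"twist":-0.14},{"translation":[0,-20,0],"twist":-0.15},{"translation":[0,0,0],"twist":0},{"translation":[0,0,0],"twist":0}]'

```text
time: 5.6
ee_pos: [0.5414, -0.2099, 0.2793]
eef_rot: [-0.698, 0.11, -0.109, 0.699]
ft_force: [0.9, 0.9, -1.8]
width: 0.0334
```

Run:
```python
from bench import *
from h import *
from scipy.spatial.transform import Rotation as R
s=read_state(); X=R.from_quat(s["eef_rot"]).as_matrix()[:,0]; print(s["ee_pos"],X,np.arctan2(X[1],X[0]))
for n in("scene","top"):
  c=camera(n); pickle.dump(c,open(n+"2.pkl","wb")); cv2.imwrite(f"pics/{n}2.png",c["img"][:,:,::-1])
cv2.imwrite("pics/s6.png",cv2.resize(ld("scene2")["img"][70:260,160:340,::-1],None,fx=3.3,fy=3.15,interpolation=cv2.INTER_CUBIC))
```

```text
[ 0.54135198 -0.20992452  0.27934   ] [ 0.95210395 -0.30576907 -0.00183101] -0.31074661632228007
```

View pics/s6.png

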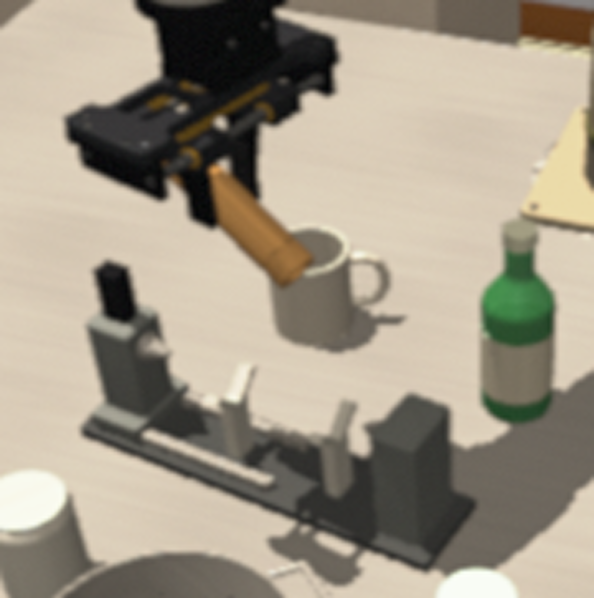

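View pics/top2.png

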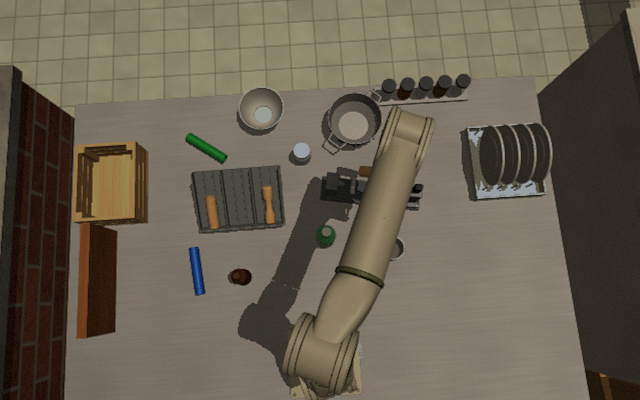

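Request:
jog_arm --commands '[{"translation":[2,15,0],"twist":0.135},{"translation":[0,0,-30],"twist":0},{"translation":[0,0,-40],"twist":0},{"translation":[0,0,-40],"twist":0},{"translation":[0,0,-19],"twist":0},{"translation":[0,0,0],"twist":0},{"translation":[0,0,0],"twist":0}]'

```text
time: 6.4
ee_pos: [0.5441, -0.1947, 0.1523]
eef_rot: [-0.704, 0.062, -0.062, 0.704]
ft_force: [0.3, -0.6, -0.3]
width: 0.0336
```

```bash
cat > look.py <<'E'
import sys
from bench import *
from h import *
from scipy.spatial.transform import Rotation as R
k=sys.argv[1]
s=read_state(); X=R.from_quat(s["eef_rot"]).as_matrix()[:,0]; print(s["time"],np.round(s["ee_pos"],4),np.arctan2(X[1],X[0]),np.round(s["ft_force"],1))
c=camera("scene"); pickle.dump(c,open(f"scene{k}.pkl","wb"))
cv2.imwrite(f"pics/s{k}.png",cv2.resize(c["img"][130:260,160:310,::-1],None,fx=5,fy=4.6,interpolation=cv2.INTER_CUBIC))
E
python3 look.py 10
```

```text
6.4 [ 0.5441 -0.1947  0.1523] -0.17591334663432465 [ 0.3 -0.6 -0.3]
```

View pics/s10.png

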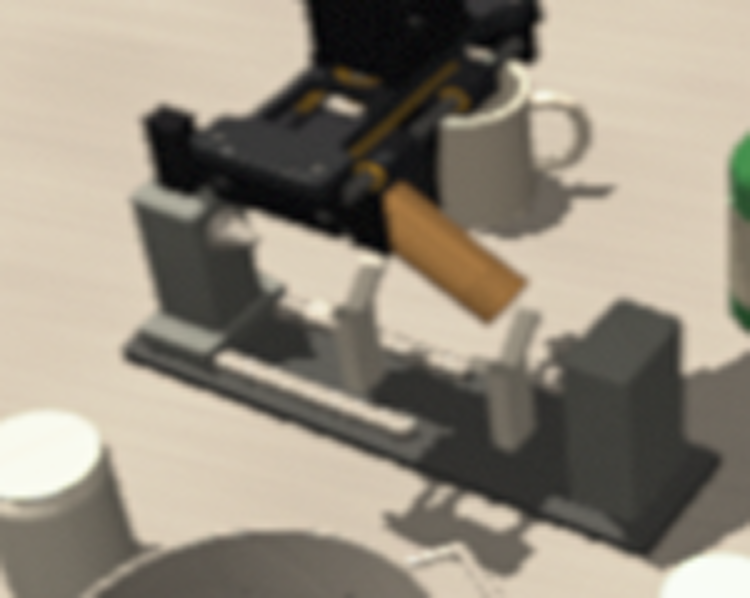

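Run:
```python
from h import *
S=ld("scene10")
e=np.array([-.1755,-.9845]);n=np.array([.9845,-.1755])
def st(x,y,z,o=.069,l=.569): p=e*(o+x)+n*(l+y); return (*p,z)
pc=lambda P: (lambda u,v:(round((u+.5-160)*5,0),round((v+.5-130)*4.6,0)))(*proj(S,P))
for nm,P in dict(lowend=st(-.042,0,.120),headtip=st(-.066,0,.1),tailtip=st(.1215,0,.1),r1a=st(-.036,.0235,.097),r1b=st(-.036,-.0235,.097),r1v=st(-.036,0,.072),r2a=st(.062,.0235,.097),r2b=st(.062,-.0235,.097),headface_a=st(-.088,.022,.126),headface_b=st(-.088,-.022,.126)).items(): print(nm,np.round(P,4),pc(P))
```

```text
lowend [ 0.5554 -0.1264  0.12  ] (np.float64(517.0), np.float64(304.0))
headtip [ 0.5597 -0.1028  0.1   ] (np.float64(559.0), np.float64(344.0))
tailtip [ 0.5267 -0.2874  0.1   ] (np.float64(262.0), np.float64(240.0))
r1a [ 0.5775 -0.1365  0.097 ] (np.float64(485.0), np.float64(356.0))
r1b [ 0.5313 -0.1282  0.097 ] (np.float64(534.0), np.float64(305.0))
r1v [ 0.5544 -0.1323  0.072 ] (np.float64(513.0), np.float64(362.0))
r2a [ 0.5603 -0.233   0.097 ] (np.float64(328.0), np.float64(300.0))
r2b [ 0.5141 -0.2247  0.097 ] (np.float64(379.0), np.float64(252.0))
headface_a [ 0.5852 -0.085   0.126 ] (np.float64(571.0), np.float64(347.0))
headface_b [ 0.5419 -0.0773  0.126 ] (np.float64(616.0), np.float64(299.0))
```

Run:
```python
from h import *
c=ld("scene10");cv2.imwrite("pics/s10b.png",cv2.resize(c["img"][180:235,220:310,::-1],None,fx=8.8,fy=8.8,interpolation=cv2.INTER_NEAREST))
```

```text
(no output)
```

View pics/s10b.png

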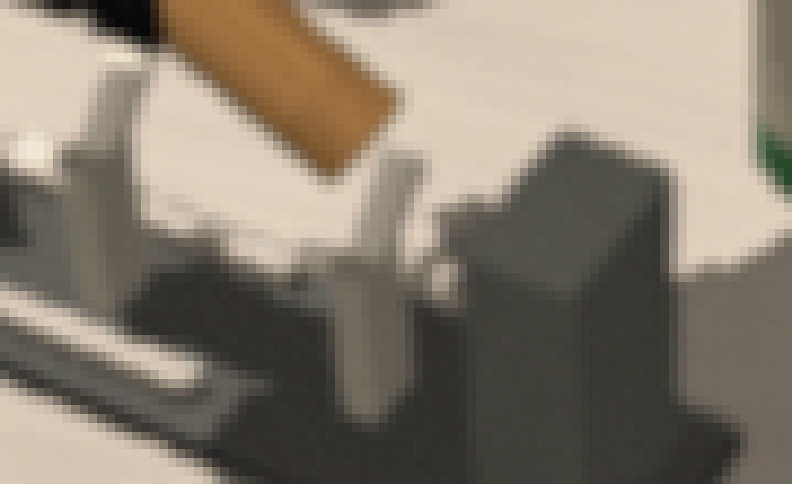

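Request:
jog_arm --commands '[{"translation":[3,4,-8],"twist":0},{"translation":[0,0,-8],"twist":0},{"translation":[0,0,-5],"twist":0},{"translation":[0,0,-5],"twist":0},{"translation":[0,0,-5],"twist":0},{"translation":[0,0,-4],"twist":0},{"translation":[0,0,0],"twist":0}]' --grip_force 8

```text
time: 7.15
ee_pos: [0.5464, -0.1915, 0.116]
eef_rot: [-0.704, 0.063, -0.063, 0.704]
ft_force: [-0.7, 0.3, -1.2]
width: 0.0338
```

```bash
python3 look.py 11
```

```text
7.15 [ 0.5464 -0.1915  0.116 ] -0.17812875937475842 [-0.7  0.3 -1.2]
```

View pics/s11.png

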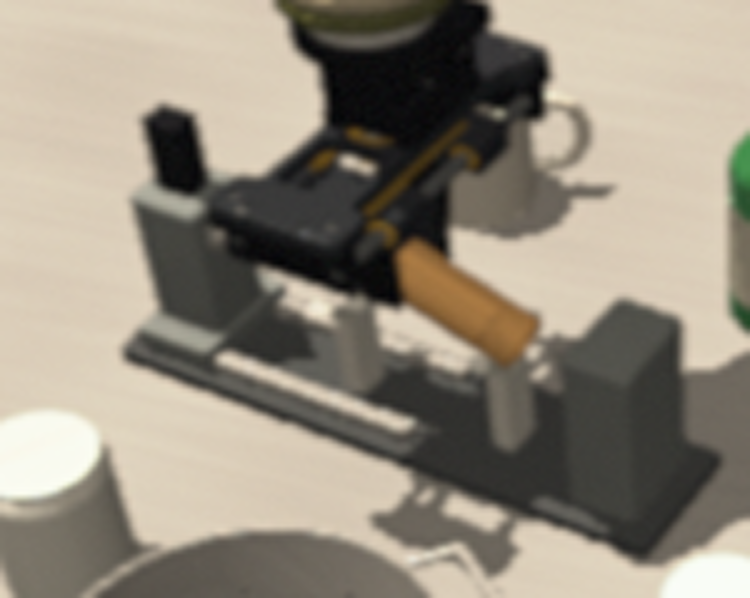

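Request:
jog_arm --commands '[{"translation":[0,0,-5],"twist":0},{"translation":[0,0,-5],"twist":0},{"translation":[0,0,-4],"twist":0},{"translation":[0,0,-4],"twist":0},{"translation":[0,0,0],"twist":0}]' --grip_force 6

```text
time: 7.7
ee_pos: [0.5464, -0.1914, 0.0979]
eef_rot: [-0.704, 0.063, -0.063, 0.704]
ft_force: [0.7, 0.2, -0.9]
width: 0.0339
```

```bash
python3 look.py 12
```

```text
7.7 [ 0.5464 -0.1914  0.0979] -0.17799097048033896 [ 0.7  0.2 -0.9]
```

View pics/s12.png

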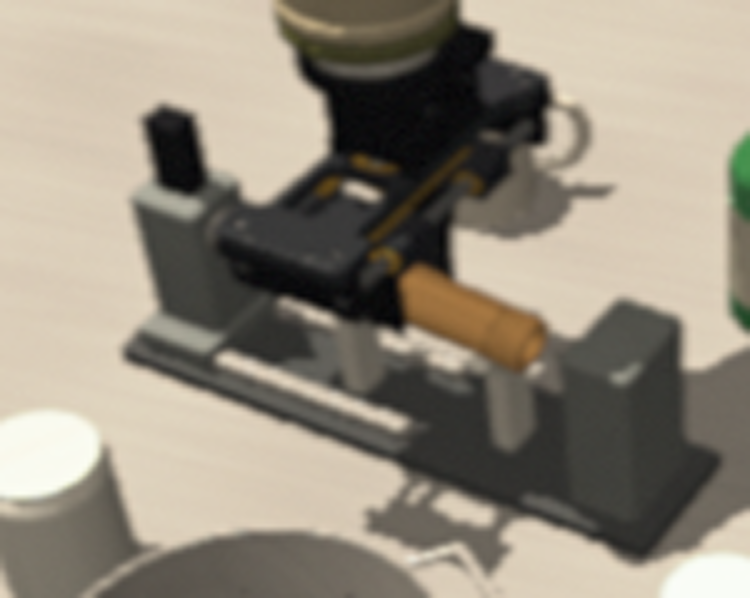

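Request:
jog_arm --commands '[{"translation":[0,0,-3],"twist":0},{"translation":[0,0,-3],"twist":0},{"translation":[0,0,-2],"twist":0},{"translation":[0,0,0],"twist":0}]'

```text
time: 8.15
ee_pos: [0.546, -0.1916, 0.0902]
eef_rot: [-0.704, 0.063, -0.062, 0.704]
ft_force: [-3.9, 0.1, 0.2]
width: 0.0341
```

Request:
jog_arm --commands '[{"translation":[0,0,-2],"twist":0},{"translation":[0,0,0],"twist":0}]'

```text
time: 8.35
ee_pos: [0.5451, -0.1915, 0.088]
eef_rot: [-0.704, 0.064, -0.062, 0.704]
ft_force: [-7.7, 1.1, 3.8]
width: 0.0336
```

```bash
python3 look.py 13
```

```text
8.35 [ 0.5451 -0.1915  0.088 ] -0.178414951266523 [-7.7  1.1  3.8]
```

View pics/s13.png

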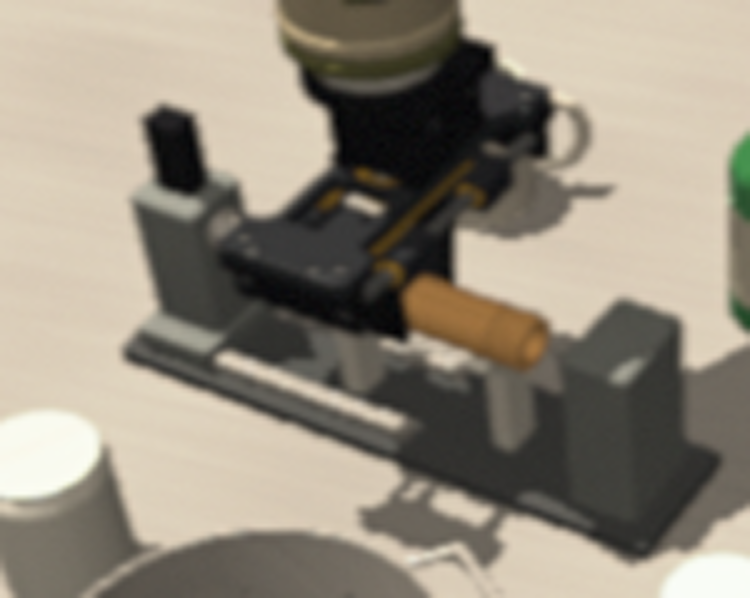

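Request:
jog_arm --commands '[{"translation":[-3,0.5,0],"twist":0},{"translation":[0,0,0],"twist":0}]'

```text
time: 8.6
ee_pos: [0.5439, -0.1909, 0.0886]
eef_rot: [-0.704, 0.062, -0.063, 0.704]
ft_force: [-0.1, 0.5, -0.3]
width: 0.034
```

Request:
jog_arm --commands '[{"translation":[0,0,-2],"twist":0},{"translation":[0,0,0],"twist":0}]'

```text
time: 8.8
ee_pos: [0.5441, -0.1909, 0.0867]
eef_rot: [-0.704, 0.062, -0.063, 0.704]
ft_force: [0.3, -0.0, 1.4]
width: 0.0337
```

Request:
jog_arm --commands '[{"translation":[0,0,-2],"twist":0},{"translation":[0,0,0],"twist":0}]'

```text
time: 9.0
ee_pos: [0.5437, -0.1909, 0.0848]
eef_rot: [-0.704, 0.063, -0.063, 0.704]
ft_force: [-3.0, 1.2, 4.9]
width: 0.0339
```

Request:
jog_arm --commands '[{"translation":[0,0,0],"twist":0},{"translation":[0,0,0],"twist":0},{"translation":[0,0,0],"twist":0},{"translation":[0,0,20],"twist":0},{"translation":[0,0,40],"twist":0},{"translation":[0,0,40],"twist":0},{"translation":[0,0,40],"twist":0},{"translation":[0,0,0],"twist":0}]' --grip 0.3

```text
time: 9.8
ee_pos: [0.546, -0.1922, 0.23]
eef_rot: [0.704, -0.06, 0.066, -0.704]
ft_force: [0.7, -1.2, 0.6]
width: 0.0613
```

```bash
python3 look.py 14
```

```text
9.8 [ 0.546  -0.1922  0.23  ] -0.17841738299181523 [ 0.7 -1.2  0.6]
```

View pics/s14.png

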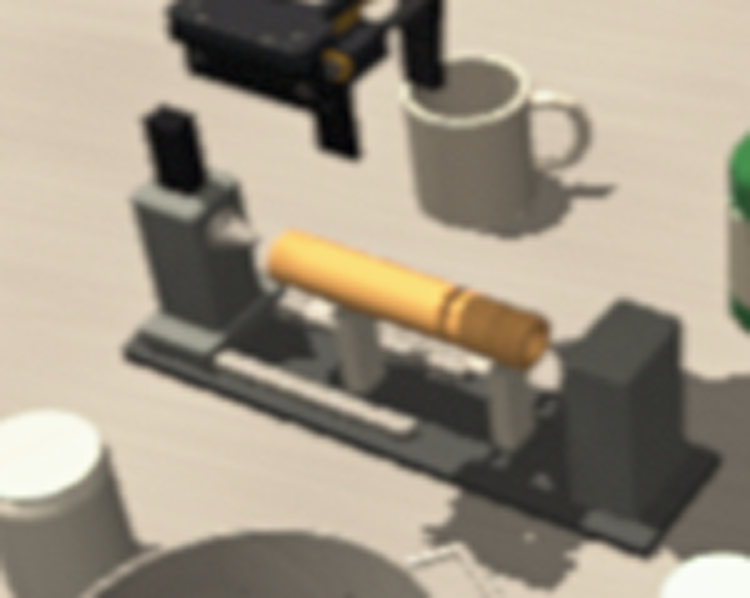

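Request:
jog_arm --commands '[{"translation":[-7,-35,0],"twist":0},{"translation":[-7,-35,0],"twist":0},{"translation":[-7,-35,0],"twist":0},{"translation":[-6,-34,0],"twist":0},{"translation":[0,0,0],"twist":0},{"translation":[0,0,0],"twist":0}]'

```text
time: 10.45
ee_pos: [0.5158, -0.3306, 0.2231]
eef_rot: [-0.704, 0.064, -0.063, 0.704]
ft_force: [0.8, -0.0, 0.6]
width: 0.0609
```

```bash
python3 look.py 15
```

```text
10.45 [ 0.5158 -0.3306  0.2231] -0.1799190953837522 [ 0.8 -0.   0.6]
```

View pics/s15.png

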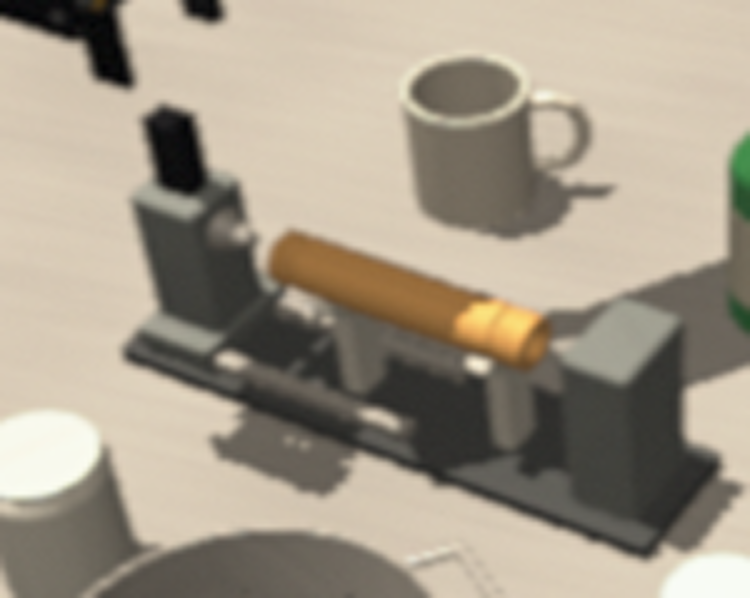

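Run:
```python
from h import *
S=ld("scene15")
for P in((.5158,-.3306,.177),(.519,-.331,.177)):
  u,v=proj(S,P); print((u+.5-160)*5,(v+.5-130)*4.6)
```

```text
176.0037580614724 110.66502769732197
172.37565558461796 113.79619051951366
```

Request:
jog_arm --commands '[{"translation":[3,0,-25],"twist":0},{"translation":[0,0,-25],"twist":0},{"translation":[0,0,-20],"twist":0},{"translation":[0,0,-10],"twist":0},{"translation":[0,0,0],"twist":0}]'

```text
time: 11.0
ee_pos: [0.5195, -0.3285, 0.1431]
eef_rot: [-0.704, 0.063, -0.062, 0.705]
ft_force: [-0.5, -0.6, 1.3]
width: 0.0608
```

Request:
jog_arm --commands '[{"translation":[0,0,0],"twist":0},{"translation":[0,0,0],"twist":0},{"translation":[0,0,0],"twist":0},{"translation":[0,0,0],"twist":0},{"translation":[0,0,0],"twist":0},{"translation":[0,0,0],"twist":0}]' --grip 1.0 --grip_force 25

```text
time: 11.6
ee_pos: [0.5189, -0.33, 0.1446]
eef_rot: [-0.704, 0.063, -0.062, 0.704]
ft_force: [-21.3, 6.8, 16.7]
width: 0.021
```

```bash
python3 look.py 16
```

```text
11.6 [ 0.5189 -0.33    0.1446] -0.17817082679796373 [-21.3   6.8  16.7]
```

View pics/s16.png

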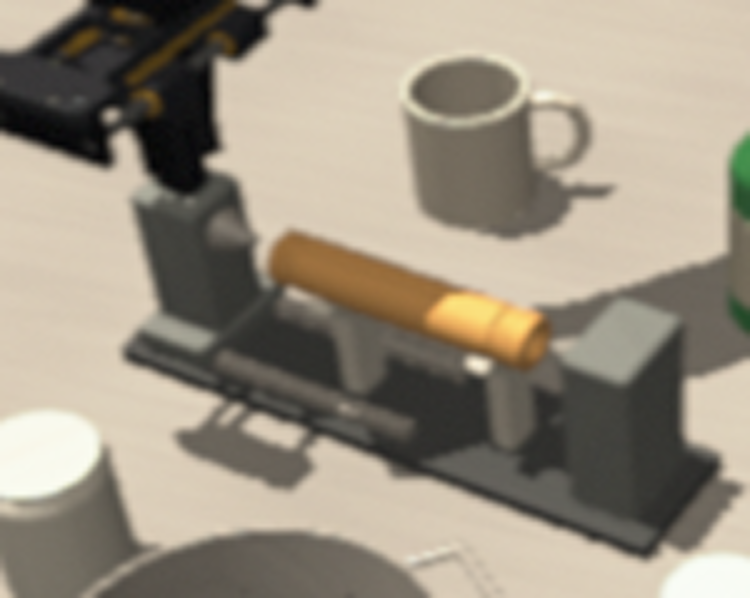

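Request:
jog_arm --commands '[{"translation":[-2,0,1.5],"twist":0},{"translation":[0,0,0],"twist":0}]'

```text
time: 11.85
ee_pos: [0.5182, -0.3298, 0.1447]
eef_rot: [0.705, -0.062, 0.063, -0.704]
ft_force: [8.0, -5.2, -14.2]
width: 0.0202
```

Request:
jog_arm --commands '[{"translation":[0.5,0,-0.7],"twist":0},{"translation":[0.9,5,0],"twist":0},{"translation":[0.9,5,0],"twist":0},{"translation":[0,0,0],"twist":0}]'

```text
time: 12.25
ee_pos: [0.5201, -0.3196, 0.1447]
eef_rot: [0.704, -0.063, 0.063, -0.704]
ft_force: [3.7, -3.3, -9.6]
width: 0.0197
```

Request:
jog_arm --commands '[{"translation":[0.9,5,-0.3],"twist":0},{"translation":[0.9,5,0],"twist":0},{"translation":[0.9,5,0],"twist":0},{"translation":[0.9,5,0],"twist":0},{"translation":[0.9,5,0],"twist":0},{"translation":[0.9,5,0],"twist":0},{"translation":[0,0,0],"twist":0}]'

```text
time: 12.95
ee_pos: [0.5255, -0.29, 0.1447]
eef_rot: [0.704, -0.063, 0.063, -0.704]
ft_force: [4.2, -2.0, -8.3]
width: 0.0198
```

```bash
python3 look.py 17
```

```text
12.95 [ 0.5255 -0.29    0.1447] -0.17780514669138925 [ 4.2 -2.  -8.3]
```

View pics/s17.png

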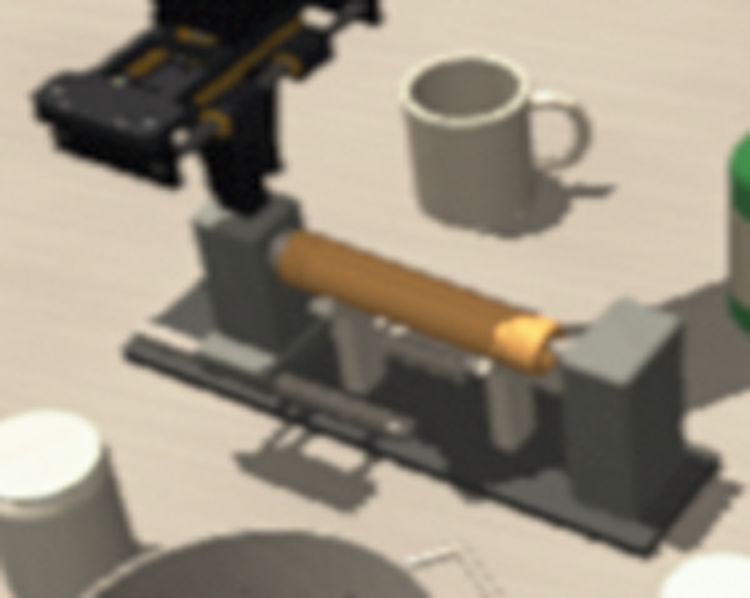

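Request:
jog_arm --commands '[{"translation":[0.5,3,-0.3],"twist":0},{"translation":[0.5,3,0],"twist":0},{"translation":[0.5,3,0],"twist":0},{"translation":[0,0,0],"twist":0}]'

```text
time: 13.4
ee_pos: [0.527, -0.2816, 0.1447]
eef_rot: [0.705, -0.063, 0.063, -0.704]
ft_force: [5.3, -4.4, -6.9]
width: 0.0199
```

Request:
jog_arm --commands '[{"translation":[0.4,2,0],"twist":0},{"translation":[0.4,2,0],"twist":0},{"translation":[0,0,0],"twist":0}]'

```text
time: 13.7
ee_pos: [0.5277, -0.2779, 0.1447]
eef_rot: [0.705, -0.063, 0.063, -0.704]
ft_force: [3.8, -5.0, -7.7]
width: 0.0198
```

Request:
jog_arm --commands '[{"translation":[0.2,1.5,0],"twist":0},{"translation":[0,0,0],"twist":0}]'

```text
time: 13.9
ee_pos: [0.528, -0.2766, 0.1447]
eef_rot: [0.705, -0.063, 0.063, -0.704]
ft_force: [4.6, -5.7, -8.5]
width: 0.0197
```

Request:
jog_arm --commands '[{"translation":[0.2,1.5,0],"twist":0},{"translation":[0,0,0],"twist":0}]'

```text
time: 14.1
ee_pos: [0.5283, -0.2751, 0.1447]
eef_rot: [0.705, -0.063, 0.063, -0.704]
ft_force: [6.1, -6.5, -9.2]
width: 0.02
```

Request:
jog_arm --commands '[{"translation":[0.2,1.5,0],"twist":0},{"translation":[0,0,0],"twist":0}]'

```text
time: 14.3
ee_pos: [0.5285, -0.2738, 0.1447]
eef_rot: [0.705, -0.063, 0.064, -0.704]
ft_force: [5.7, -6.5, -9.5]
width: 0.0197
```

```bash
python3 look.py 18
```

```text
14.3 [ 0.5285 -0.2738  0.1447] -0.1788192321844954 [ 5.7 -6.5 -9.5]
```

View pics/s18.png

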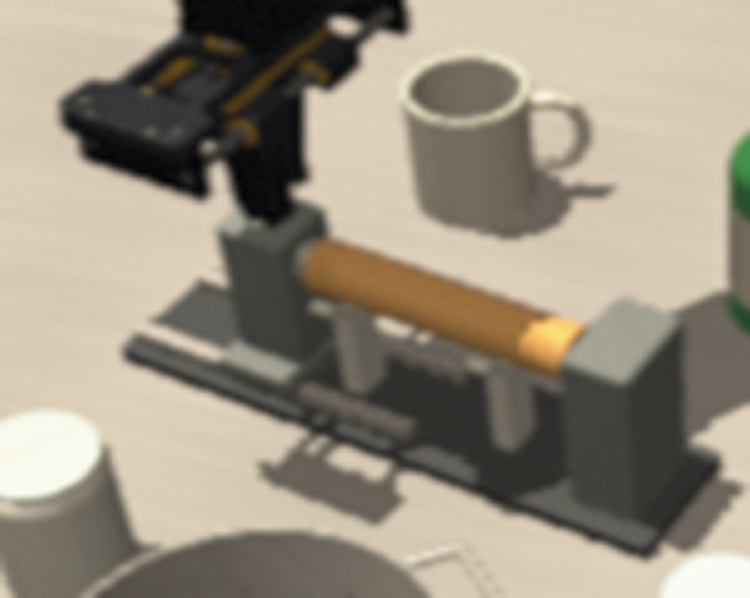

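Request:
jog_arm --commands '[{"translation":[0.2,1,0],"twist":0},{"translation":[0,0,0],"twist":0}]'

```text
time: 14.55
ee_pos: [0.5285, -0.2735, 0.1447]
eef_rot: [0.705, -0.063, 0.064, -0.703]
ft_force: [6.6, -8.4, -11.0]
width: 0.02
```

Request:
jog_arm --commands '[{"translation":[0.2,1,0],"twist":0},{"translation":[0,0,0],"twist":0}]'

```text
time: 14.75
ee_pos: [0.5286, -0.2732, 0.1447]
eef_rot: [0.706, -0.063, 0.064, -0.703]
ft_force: [7.2, -11.4, -10.7]
width: 0.02
```

Request:
jog_arm --commands '[{"translation":[0.2,1,0],"twist":0},{"translation":[0,0,0],"twist":0}]'

```text
time: 14.95
ee_pos: [0.5286, -0.273, 0.1448]
eef_rot: [0.706, -0.063, 0.064, -0.702]
ft_force: [6.9, -14.2, -12.0]
width: 0.0197
```

Request:
jog_arm --commands '[{"translation":[0.2,1.5,-0.4],"twist":0},{"translation":[0.2,1.5,0],"twist":0},{"translation":[0,0,0],"twist":0}]'

```text
time: 15.25
ee_pos: [0.5287, -0.2725, 0.1447]
eef_rot: [0.707, -0.063, 0.065, -0.701]
ft_force: [8.2, -21.5, -13.8]
width: 0.0199
```

```bash
python3 look.py 19
```

```text
15.25 [ 0.5287 -0.2725  0.1447] -0.1824400997631638 [  8.2 -21.5 -13.8]
```

View pics/s19.png

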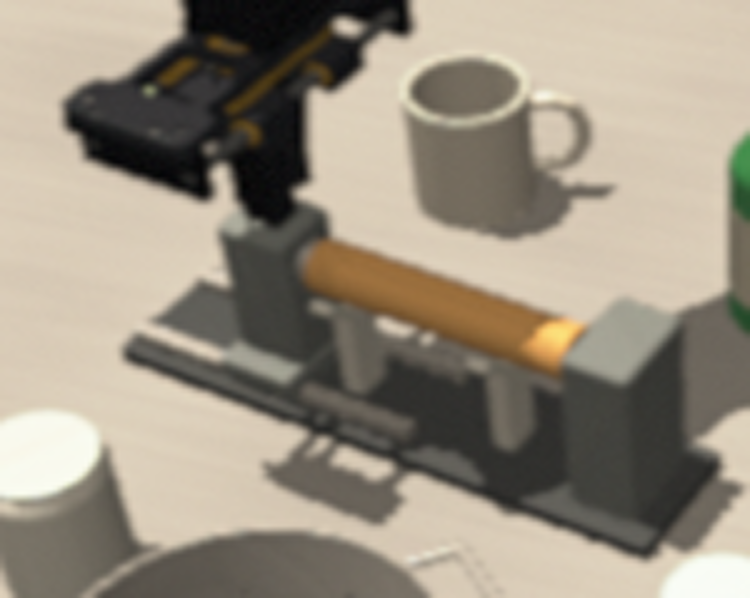

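Request:
jog_arm --commands '[{"translation":[0,0,0],"twist":0},{"translation":[0,0,0],"twist":0},{"translation":[0,0,0],"twist":0},{"translation":[0,0,0],"twist":0},{"translation":[0,0,30],"twist":0},{"translation":[0,0,40],"twist":0},{"translation":[0,0,40],"twist":0},{"translation":[0,-40,20],"twist":0},{"translation":[0,-40,0],"twist":0},{"translation":[0,-40,0],"twist":0},{"translation":[0,0,0],"twist":0},{"translation":[0,0,0],"twist":0}]' --grip 0.3

```text
time: 16.5
ee_pos: [0.5288, -0.3873, 0.274]
eef_rot: [-0.704, 0.064, -0.063, 0.704]
ft_force: [0.0, 0.3, -0.0]
width: 0.0607
```

```bash
python3 look.py 20
python3 - <<'E'
from bench import *
from h import *
c=camera("top"); pickle.dump(c,open("top20.pkl","wb")); cv2.imwrite("pics/top20.png",c["img"][:,:,::-1])
S=ld("scene20"); cv2.imwrite("pics/s20b.png",cv2.resize(S["img"][175:235,200:290,::-1],None,fx=8.8,fy=8.8,interpolation=cv2.INTER_CUBIC))
s,ce,m=max(comps(S,(5,70,40),(28,255,255),(210,170,300,240)),key=lambda q:q[0][4]); 
xs=np.arange(s[0]+12,s[0]+s[2]-16)
t=np.polyfit(xs,[np.nonzero(m[:,x])[0].min()-.5 for x in xs],1);b=np.polyfit(xs,[np.nonzero(m[:,x])[0].max()+.5 for x in xs],1);print(s,t,b)
e=np.array([-.1755,-.9845]);n=np.array([.9845,-.1755])
for x in(-.04,.04):
  for l in(.567,.569,.571):
    for z in(.096,.1):
      p=e*(.069+x)+n*l; u,v=proj(S,(*p,z)); print(x,l,z,round(v,2),"seen",round((np.polyval(t,u)+np.polyval(b,u))/2,2))
E
```

```text
16.5 [ 0.5288 -0.3873  0.274 ] -0.17973270954420897 [ 0.   0.3 -0. ]
[220 181  58  32 757] [  0.3512792  102.07634409] [  0.38576196 107.67634409]
-0.04 0.567 0.096 201.6 seen 201.89
-0.04 0.567 0.1 200.49 seen 201.85
-0.04 0.569 0.096 202.07 seen 201.74
-0.04 0.569 0.1 200.96 seen 201.7
-0.04 0.571 0.096 202.54 seen 201.59
-0.04 0.571 0.1 201.43 seen 201.55
0.04 0.567 0.096 191.84 seen 192.44
0.04 0.567 0.1 190.72 seen 192.38
0.04 0.569 0.096 192.28 seen 192.29
0.04 0.569 0.1 191.17 seen 192.23
0.04 0.571 0.096 192.73 seen 192.13
0.04 0.571 0.1 191.62 seen 192.07
```

View pics/s20.png

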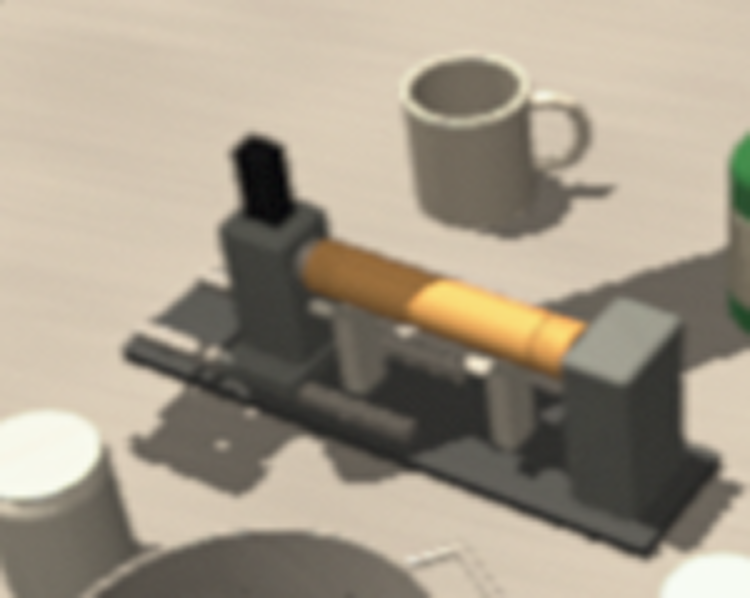

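View pics/s20b.png

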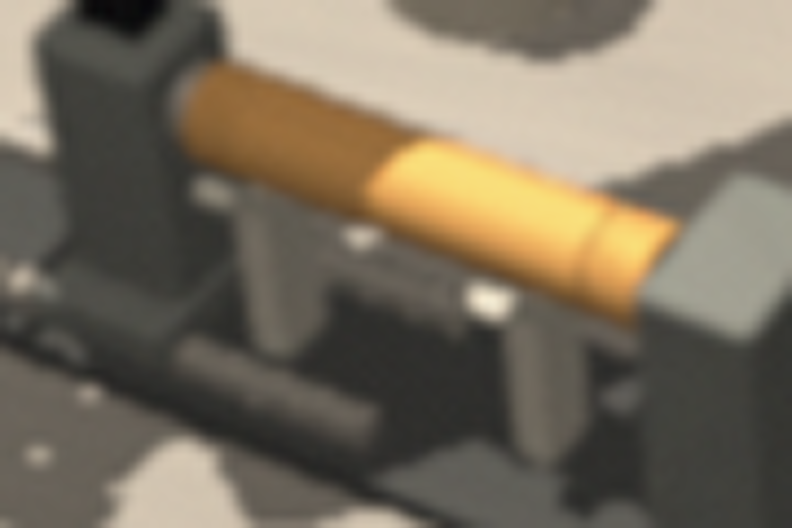

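View pics/top20.png

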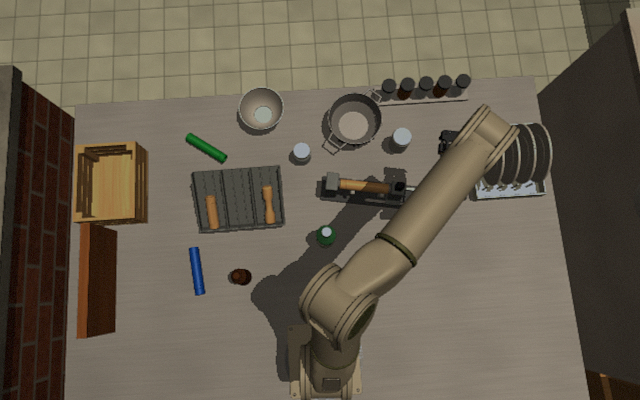

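Run:
```python
from h import *
R={}
for k in("14","15","19","20"):
  S=ld("scene"+k)
  s,ce,m=max(comps(S,(5,70,40),(28,255,255),(205,165,300,240)),key=lambda q:q[0][4])
  out=[]
  for u0,u1 in((228,245),(244,262)):
    xs=np.arange(u0,u1)
    t=np.mean([np.nonzero(m[:,x])[0].min() for x in xs]);b=np.mean([np.nonzero(m[:,x])[0].max() for x in xs]);out+= [round(t,2),round(b,2)]
  print(k,s.tolist(),out)
# sub-pixel edges by blurred gradient on upper edge/luma
for k in("14","15","20"):
  g=cv2.cvtColor(ld("scene"+k)["img"],cv2.COLOR_RGB2HSV)[:,:,1].astype(float)
  r=[]
  for u in range(230,262,4):
    c=g[165:235,u-1:u+2].mean(1); i=np.nonzero(c>110)[0]
    f=lambda a,b:a+(110-c[a])/(c[b]-c[a])
    r.append((round(165+f(i[0]-1,i[0]),2),round(165+f(i[-1]+1,i[-1]) - 0,2) if 0 else round(165+i[-1]+(c[i[-1]]-110)/(c[i[-1]]-c[i[-1]+1]),2)))
  print(k,r)
```

```text
14 [213, 180, 57, 31, 750] [np.float64(185.94), np.float64(199.0), np.float64(192.39), np.float64(205.17)]
15 [213, 180, 58, 31, 753] [np.float64(186.47), np.float64(199.41), np.float64(192.67), np.float64(205.61)]
19 [220, 181, 57, 32, 734] [np.float64(185.41), np.float64(198.0), np.float64(191.67), np.float64(204.61)]
20 [220, 181, 58, 32, 757] [np.float64(185.41), np.float64(198.12), np.float64(191.28), np.float64(204.61)]
14 [(np.float64(184.09), np.float64(196.83)), (np.float64(185.78), np.float64(198.27)), (np.float64(186.98), np.float64(199.26)), (np.float64(188.74), np.float64(200.84)), (np.float64(190.03), np.float64(202.4)), (np.float64(191.87), np.float64(203.78)), (np.float64(193.21), np.float64(205.48)), (np.float64(195.25), np.float64(207.14))]
15 [(np.float64(184.55), np.float64(196.78)), (np.float64(186.02), np.float64(198.27)), (np.float64(187.51), np.float64(199.7)), (np.float64(189.08), np.float64(201.38)), (np.float64(190.56), np.float64(202.88)), (np.float64(192.2), np.float64(204.45)), (np.float64(193.57), np.float64(205.76)), (np.float64(194.66), np.float64(207.2))]
20 [(np.float64(183.54), np.float64(195.56)), (np.float64(184.85), np.float64(197.25)), (np.float64(186.56), np.float64(198.69)), (np.float64(187.91), np.float64(199.8)), (np.float64(189.54), np.float64(201.82)), (np.float64(190.6), np.float64(203.42)), (np.float64(192.0), np.float64(205.1)), (np.float64(193.66), np.float64(206.52))]
```

```bash
python3 -c "
from bench import *
print(read_state()['ft_force']); print(close_job())"
```

```text
[-0.99826634  0.00661003 -0.50162039]
the job is handed in; nothing more can be done
None
```

I handed in the job at about 16.7 s, with the pin held between the two cones and lifted off the rests. No verdict is reported, so what follows rests on my own checks.

**What I did:** I gripped the longest rod near its middle and lifted it out of the bin. I lowered it onto the V rests, letting it pivot level in a light grip, and released it. The tailstock stood almost fully open, so I did not need to make room. I then gripped its post and slid it about 58 mm in until the force rose sharply, to about 21 N. I released the post and moved the arm clear.

**Last checks:**
- **Lift:** the pin moved up about 1.0–1.2 px in the scene camera at both its left and right parts. The full 4 mm lift should give 1.1 px.
- **Tailstock:** it stopped hard after the measured 58 mm of travel. I estimate its final value at 0.058–0.062, above the 0.054 needed.
- **Everything else:** in the pictures the other rods and the bystanders look unmoved. The arm was free, with a wrist force of about 1 N.

**What disagreed:** the two cameras placed the stand's centre line about 6 mm apart sideways. I used a value near the middle, and the contact force while laying the pin confirmed it. I did not measure the pin's sideways position to within 2.5 mm independently; I am relying on the cones to centre it.

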